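# Bring a loose grinding ball over the tray window and onto the light box

## Robot

A 6-joint arm with a two-finger parallel gripper is mounted at the origin on the work surface. World frame = base frame: x ahead of the robot, y to its left, z up, the work surface at z = 0. Lengths are in mm, angles in degrees, forces in N, time in s.
With the tool pointing down it reaches from about 350 to 850 mm from the base axis. Payload 8.1 kg.
Tool frame: the origin (TCP) lies midway between the tips of the shut fingers; the grasp point (between the pads) lies 19 mm behind it (r.pinch_z is the distance from the TCP to the grasp point, in mm); z points along the fingers, y is the line along which they close (so a half turn about z gives the same grasp; the last joint's range is limited). The gripper opens to 85 mm and grips with 20 to 120 N. Pads are 22 mm wide; open, the fingers measure 114 mm over their backs; the gripper's body (76 mm by 85 mm) begins 54 mm behind the grasp point. The pads swing forward as they close: fully open they stand 13 mm farther back than shut.
Start: joints at [58.82, 7.471, 85.268, -0, 87.261, -4.893], TCP at [265.704, 537.965, 231.292] pointing down, gripper open.
Joint ranges: [-169.43, 169.43], [-51.17, 129.36], [1.28, 143.12], [-76.62, 256.62], [0, 156.53], [-152.29, 152.29]. Speed limits (degrees/s): [136.94, 136.94, 159.86, 180, 180, 180].

## Interface

Orientations are given as [roll, pitch, yaw] about the fixed x, y, z axes, in that order (R = Rz(yaw) Ry(pitch) Rx(roll)).
In Python, from bench import r gives the robot as it stands.
- The arm moves only by the shell command python3 -m jog 'ROWS' [OPENING] [FORCE]. ROWS is JSON, one flat list of numbers, 6 for each row, row after row: the shift along the tool's x, y, z in m, then the turn, a rotation vector about the tool's x, y, z in rad. A call has 1 to 8 rows; each row is the pose to reach, as a shift and turn from the pose commanded when the call began, along the tool's axes at that moment; what a row does not reach only later rows make up. A row lasts 1/8 s, in which the tool goes at most 62.5 mm and 10.7 degrees, less where a joint would pass 70% of its speed; a pose out of reach is approached as far as the arm can. A call with a gripper value outside its range is refused whole. OPENING is the opening, from -1 (shut) to 1 (fully open), set as the call begins (- or left out, the last holds). The fingers move at their own pace and stop on an object; FORCE is the grip in N (left out, the last holds). Time passes only in rows, so rows that repeat a pose let the fingers close. It gives the time, the measured TCP pose, the force, the opening and the grip force at its end, in the units of the state.
- r.sense(): the state, without advancing time (a new reading comes with each control period).
- r.snapshot(name): name is "scene" or "side" or "wrist"; returns a dict with "pixels" (420x560x3 uint8, red, green, blue), "range_z" (420x560 float32, mm along the optical axis (not along the pixel's ray), 0 where there is no reading), "K" (3x3 intrinsics, pixels), "rvec" (rotation vector, rad) and "tvec" (3), from world to camera coordinates, as OpenCV has them. Camera axes: x right, y down, z forward; pixel columns grow to the right and rows downward; lengths in mm; the calibration is good to about 2 mm. A picture is of the moment at which its call begins.
- r.hand_in(): hands the job in; it is judged then, once.
Trained networks look in a picture, given as the dict that the camera call returned (one of the last four; its "shot" number tells which), for a name from the list of things; names that differ only in an ending like _2 or _b are one class to them, and where a whole thing is asked for, a point or a joint stands for the part that bears it (a point fixed in the world has none). Each returns a list of dicts, best first, with "score" (0 to 1); they miss things now and then, are a little off and sometimes report something else, mostly with a low value. They report only what shows in the picture. A call takes as long as a camera call. They do not tell look-alikes from the thing itself.
- r.look_for(picture, target): "bbox" ([left, top, right, bottom] in pixels, round what is visible of it).
- r.outline_of(picture, target): "region" (420x560 bool, what is visible of it) and "bbox" ([left, top, right, bottom] in pixels, round what is visible of it).
The state is a dict: "time": time; "joint_pos": joint angles; "qd": joint speeds; "joint_efforts": joint torques, N m; "tool_pos": TCP position; "tcp_rot": TCP orientation; "ft_force": force on the tool from outside, world axes, zero at the start; "wrist_torque": the same for the moment, N m; "finger_gap": finger opening in mm; "grip_force": force on a finger pad.
Only numpy, scipy, OpenCV 4.12 (cv2) and the standard library are available. Lean on these libraries where they do the work, as an engineer would, in place of code of your own. Each camera call takes 0.05 s, during which the arm holds its last target. There are 200 camera calls.

## Task

Pick up the inspection tray by its blue grip and carry it to the light box; by tilting the tray, make the loose grinding ball roll from the end where it lies up the ramp onto the tray's clear window and keep it there for at least 3 seconds while you hold the tray clear above the light box, without touching the ball and without letting it run on down the other side. Then set the tray down gently, centred on the light box and lined up with it, let go, and leave the ball at rest over the window; leave the other things on the bench alone.

Things in the scene. Friction and masses are not known exactly. Their poses are not given: they have to be found in the camera images.
- tray: Inspection tray, 0.45 kg (+-20 %), 66 mm wide (x), 292 long (y). Origin: centre of its underside (feet at x +-25, y +-125); z up. Floor: raised flat window in the middle, white ramps falling from it on both sides, level grey end floors. Side rims: inner faces x +-27, top z 24. Red end stops: inner faces y +-140, top z 40. An arch over the window (posts at x +-37) carries the blue grip.
- tray_grip (a point): Centre of the tray's blue grip, 116 mm above the tray's underside, over the tray's middle: a bar along the tray's x, 82 mm long, 20 mm thick in y, from z 102 to 130 mm. Pinch it at its middle from above, fingers closing along the tray's y. Its underside is 38 mm above the top of the ball, which passes freely beneath it. Axes as the tray's.
- tray_window (a point): Middle of the clear pale blue window, on its top (z 14 mm in the tray). The window is flat and level, spans the floor's width and 32 mm along the tray's y (-16 to +16). From its edges white ramps fall by 0.07 rad (7 %) to y +-66, where the level grey end floors (z 10.5) begin. The ball is over the window when its middle is within the window's span. Axes as the tray's.
- tray_end (a point): Foot of the red end stop at the tray's +y end (y 140, z 10.5 mm in the tray); the other stop is at y -140. The ball touches a stop when its middle is at tray y +-115 mm. The tray gives by some 0.01 rad in the grip when the ball is off the middle, so read the tray's own tilt.
- ball: Loose red-brown ceramic grinding ball, diameter 50 mm, 0.20 kg (0.15 to 0.26). Origin: its middle; its axes turn as it rolls. Starts at rest on the tray's +y end floor (tray y 78 to 112, z 35.5; z 39 on the window). Rolls along the tray's y without slip: 7 m/s2 per rad of the slope under it (tilt plus floor; a raised +y end drives it to -y), less rolling resistance of about 0.015 rad.
- lightbox: Flat light box fixed on the bench: grey housing, bright white top, 200 mm (x) by 340 mm (y), 45 mm high. Origin: centre of its underside; its level top is at z 45 mm. The tray stands on it with its long axis along the light box's long axis (either way round).
- tuberack: Bystander: blue tube rack, 100 x 220 x 45 mm. Origin: centre of its underside.
- tipbox: Bystander: yellow pipette-tip box, 90 x 130 x 62 mm. Origin: centre of its underside.
- reagent: Bystander: clear reagent bottle, 68 mm across, 140 mm tall. Origin: centre of its underside.
- jar: Bystander: white grinding jar with a blue lid, 80 mm across, 100 mm tall. Origin: centre of its underside.
There are look-alikes about, which are no part of the job. Of the things like the ball, leave any that is turquoise; of the rest the larger one is meant.

How it is judged:
By the outcome, as a careful person would: the job done as asked, in the order asked, and still so for the second after the job is handed in, with the robot touching nothing.
It also fails if it takes over 58 s, if anything falls off the work surface, if the arm or the gripper's body presses on something with over 40 N, if the wrist force passes 120 N, or if a joint passes its speed limit or range.

## Working session

There is one attempt and no reset: what is moved stays moved. The work goes in short steps, Python scripts to look and compute and a shell command to move; the robot and the scene stay as the last step left them, time stands still between calls to the robot, and variables do not carry over. Pictures are saved under pics/ and viewed, at most 10 in all, crops included, and the job is handed in when it is done.

```bash
ls; mkdir -p pics
cat > h.py <<'E'
import numpy as np, cv2
from bench import r
def cam(p):
    R=cv2.Rodrigues(np.array(p["rvec"],float))[0]; return R,np.array(p["tvec"],float).ravel(),np.array(p["K"])
def cloud(p,mask=None):
    R,t,K=cam(p); z=p["range_z"]; m=(z>0) if mask is None else (mask&(z>0))
    v,u=np.nonzero(m); zz=z[v,u]
    c=np.c_[(u-K[0,2])/K[0,0]*zz,(v-K[1,2])/K[1,1]*zz,zz]
    return (c-t)@R
def save(p,n): cv2.imwrite("pics/"+n,p["pixels"][:,:,::-1])
E
python3 - <<'E'
from h import *
a=r.snapshot("scene"); b=r.snapshot("side")
cv2.imwrite("pics/a.png",cv2.resize(np.hstack([a["pixels"],b["pixels"]])[:,:,::-1],(800,300)));save(a,"s.png");save(b,"d.png")
for n,p in(("scene",a),("side",b)):
    for t in["tray","tray_grip","ball","lightbox","tuberack","tipbox","reagent","jar"]:
        for o in r.outline_of(p,t)[:3]:
            c=cloud(p,o["region"])
            print(n,t,round(o["score"],2),np.round(o["bbox"]),np.round(np.median(c,0)) if len(c) else None, np.round(np.percentile(c,[2,98],axis=0)).tolist() if len(c) else 0)
E
```

```text
pics
scene tray 0.65 [240. 158. 368. 218.] [548. 204.  17.] [[504.0, 71.0, 7.0], [588.0, 351.0, 133.0]]
scene tray_grip 0.68 [242. 157. 363. 221.] [548. 203.  17.] [[504.0, 70.0, 8.0], [588.0, 351.0, 133.0]]
scene ball 0.92 [381. 222. 405. 244.] [664. 402.  42.] [[643.0, 383.0, 22.0], [678.0, 425.0, 53.0]]
scene ball 0.72 [350. 223. 366. 238.] [650. 326.  31.] [[633.0, 313.0, 15.0], [661.0, 342.0, 39.0]]
scene lightbox 0.83 [ 38. 161. 206. 244.] [ 538. -212.   47.] [[413.0, -381.0, 6.0], [632.0, -47.0, 51.0]]
scene tuberack 0.9 [103. 272. 213. 327.] [ 796. -109.   46.] [[737.0, -217.0, 10.0], [841.0, -5.0, 65.0]]
scene tipbox 0.63 [237. 265. 300. 318.] [804. 116.  63.] [[745.0, 54.0, 5.0], [833.0, 178.0, 69.0]]
scene reagent 0.66 [324. 244. 360. 296.] [781. 268.  93.] [[749.0, 240.0, 8.0], [797.0, 302.0, 143.0]]
scene jar 0.71 [416. 171. 459. 218.] [589. 517.  79.] [[540.0, 488.0, 9.0], [608.0, 557.0, 105.0]]
scene jar 0.55 [242. 156. 370. 221.] [549. 204.  17.] [[502.0, 70.0, 3.0], [589.0, 352.0, 133.0]]
side tray 0.82 [210. 179. 270. 260.] [542. 202.  18.] [[502.0, 65.0, -0.0], [59
[... 439 characters left out ...]
 0.92 [334. 225. 413. 302.] [ 773. -134.   44.] [[727.0, -225.0, 2.0], [837.0, -7.0, 63.0]]
side tipbox 0.92 [300. 189. 350. 234.] [772.  93.  59.] [[740.0, 50.0, 5.0], [826.0, 177.0, 68.0]]
side tipbox 0.48 [334. 222. 414. 301.] [ 773. -133.   44.] [[727.0, -225.0, 2.0], [837.0, -6.0, 63.0]]
side reagent 0.95 [282. 149. 302. 195.] [752. 255.  72.] [[730.0, 238.0, -1.0], [790.0, 320.0, 141.0]]
side reagent 0.26 [332. 226. 413. 301.] [ 772. -133.   44.] [[727.0, -225.0, 4.0], [836.0, -7.0, 63.0]]
side jar 0.86 [187. 132. 214. 172.] [560. 502.  69.] [[530.0, 486.0, 5.0], [600.0, 554.0, 103.0]]
side jar 0.51 [242. 263. 375. 411.] [ 505. -250.   45.] [[404.0, -389.0, 11.0], [615.0, -57.0, 49.0]]
```

View pics/s.png

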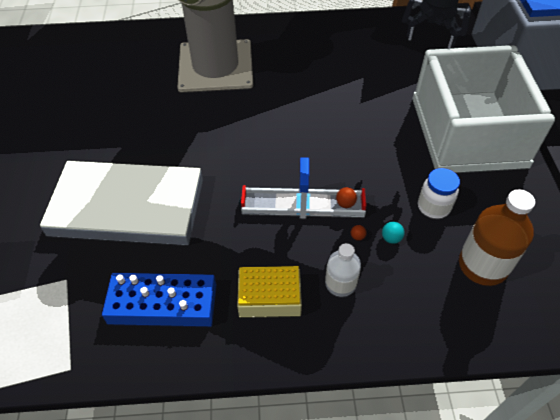

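View pics/d.png

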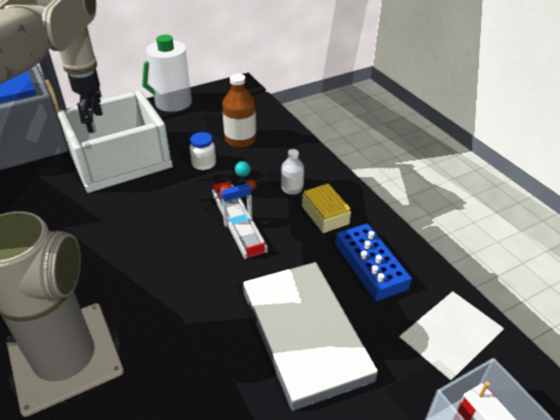

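The scene picture shows the tray at (242–366, 200) with the red-brown ball at its right end, (346,197), and the grip at (305,172). The light box is at (122,200). The loose small red ball at (358,232) and the turquoise one at (393,232) are decoys. Next I measure the exact poses.

Run:
```python
from h import *
print(r.pinch_z, {k:np.round(v,2).tolist() for k,v in r.sense().items()})
for n in("scene","side"):
    p=r.snapshot(n); c=cloud(p); rgb=p["pixels"][p["range_z"]>0].astype(int)
    R,t,K=cam(p); print(n,"campos",np.round(-R.T@t))
    top=c[(abs(c[:,2]-46)<6)&(c[:,0]>380)&(c[:,0]<660)&(c[:,1]>-420)&(c[:,1]<-20)]
    print("lb",len(top),np.median(top[:,2]),cv2.minAreaRect(top[:,:2].astype(np.float32)),np.percentile(top,[.5,99.5],axis=0).round(1).tolist())
    near=(c[:,0]>480)&(c[:,0]<620)&(c[:,1]>30)&(c[:,1]<390)
    g=c[near&(c[:,2]>98)]; gr=g[g[:,2]>124]
    print("grip",len(g),g.mean(0),cv2.minAreaRect(g[:,:2].astype(np.float32)),"top",len(gr),gr.mean(0) if len(gr) else 0)
    tr=c[near&(c[:,2]>5)&(c[:,2]<44)]
    print("tray",len(tr),cv2.minAreaRect(tr[:,:2].astype(np.float32)))
    red=near&(rgb[:,0]>100)&(rgb[:,1]<70)&(rgb[:,2]<60)
    for s,k in(("-",c[:,1]<140),("+",c[:,1]>340)):
        q=c[red&k]; print("red",s,len(q),q.mean(0) if len(q) else 0)
    q=c[red&(c[:,1]<338)&(c[:,1]>240)]; 
    if len(q)>10:
        A=np.c_[2*q,np.ones(len(q))]; s=np.linalg.lstsq(A,(q**2).sum(1),rcond=None)[0]; print("ball",len(q),s[:3],np.sqrt(s[3]+s[:3]@s[:3]))
```

```text
18.700000000000003 {'time': 0.9, 'joint_pos': [58.82, 7.47, 85.27, -0.0, 87.26, -4.89], 'qd': [0.04, -0.02, 0.02, 0.02, 0.1, 0.12], 'joint_efforts': [0.0, -56.93, -50.09, -0.0, 0.0, 0.0], 'tool_pos': [265.71, 537.98, 231.32], 'tcp_rot': [180.0, 0.0, 153.71], 'ft_force': [0.18, -0.32, -0.57], 'wrist_torque': [0.06, -0.01, 0.03], 'grip_force': 0.0, 'finger_gap': 85.77}
scene campos [1316.  112. 1037.]
lb 9471 47.12996050728797 ((516.9019775390625, -216.13803100585938), (340.7431945800781, 204.7146453857422), 81.61800384521484) [[403.8, -387.9, 40.5], [631.9, -43.7, 51.6]]
grip 342 [554.28558061 210.30672358 127.43698439] ((544.628173828125, 211.1125946044922), (19.88507843017578, 86.00231170654297), 84.23200225830078) top 274 [547.64653176 211.36908324 131.46809236]
tray 3147 ((549.9070434570312, 210.222412109375), (359.2704772949219, 139.65896606445312), 89.99398803710938)
red - 78 [530.31762016  69.81182055  36.89823645]
red + 68 [557.24402967 355.16117075  34.3090215 ]
ball 180 [549.251301   313.29152126  24.39685199] 36.95301709069175
side campos [ 102. -827. 1070.]
lb 10238 45.00149841643342 ((516.494873046875, -214.28146362304688), (341.7995910644531, 199.897705078125), 81.67122650146484) [[402.8, -388.8, 40.4], [627.1, -45.1, 50.0]]
grip 350 [542.54712571 206.71990806 121.0113906 ] ((544.6682739257812, 210.18569946289062), (27.535512924194336, 83.42871856689453), 87.48735809326172) top 173 [543.21151049 209.34183928 129.30388127]
tray 1639 ((549.9447021484375, 204.19554138183594), (346.25469970703125, 137.83807373046875), 89.91686248779297)
red - 170 [530.82337567  67.791601    23.76836708]
red + 66 [556.97694583 354.02466386  33.34008173]
ball 38 [554.77214098 311.82037922  38.98972209] 22.186745599730223
```

```bash
python3 -m jog '[-0.028,-0.012,0,0,0,-0.025, -0.083,-0.036,0,0,0,-0.076, -0.142,-0.061,0,0,0,-0.131, -0.201,-0.086,0.005,0,0,-0.185, -0.261,-0.112,0.01,0,0,-0.24, -0.316,-0.136,0.015,0,0,-0.29, -0.363,-0.156,0.02,0,0,-0.334, -0.395,-0.17,0.021,0,0,-0.363]' 1 40
cat >> h.py <<'E'
def Rt():
    s=r.sense(); a,b,g=np.radians(s["tcp_rot"]); from scipy.spatial.transform import Rotation as S
    return S.from_euler("xyz",[a,b,g]).as_matrix(), np.array(s["tool_pos"])
E
python3 - <<'E'
from h import *
p=r.snapshot("wrist"); save(p,"w1.png")
for o in r.outline_of(p,"tray_grip")[:2]: print(o["score"],o["bbox"])
c=cloud(p); g=c[(c[:,2]>105)&(c[:,2]<140)&(abs(c[:,0]-545)<70)&(abs(c[:,1]-211)<50)]
print(len(g),np.median(g,0) if len(g) else 0, cv2.minAreaRect(g[:,:2].astype(np.float32)) if len(g) else 0)
print(Rt())
E
```

```text
time: 2.0
tool_pos: [545.8, 208.2, 209.8]
tcp_rot: [-180.0, -0.0, 174.5]
ft_force: [0.1, 0.8, -0.2]
finger_gap: 85.3
grip_force: 0.0
0.93 [142.2, 155.0, 428.6, 269.4]
2729 [540.49505973 214.83594659 130.28830881] ((545.1075439453125, 214.70111083984375), (19.75702667236328, 81.94486999511719), 84.28598022460938)
(array([[-9.95085964e-01,  9.90146367e-02,  1.58289523e-04],
       [ 9.90144104e-02,  9.95085415e-01, -1.07860585e-03],
       [-2.64309362e-04, -1.05763260e-03, -9.99999406e-01]]), array([546.40558048, 207.40378701, 209.90158075]))
```

View pics/w1.png

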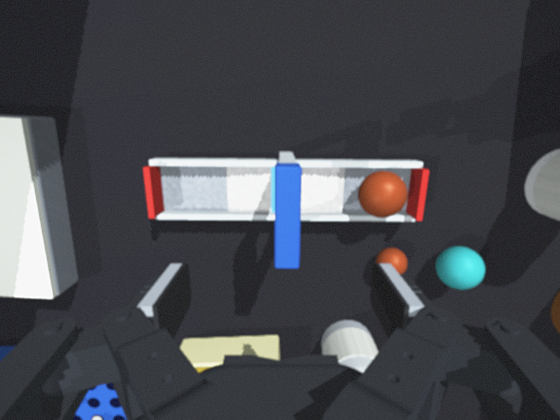

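The wrist view shows the blue bar at (287,215) between the fingers and the ball at (383,194). I'll descend a little, settle and remeasure.

```bash
python3 -m jog '[0,0.001,0.01,0,0,0.003, 0,0.001,0.03,0,0,0.003, 0,0.001,0.04,0,0,0.003, 0,0.001,0.04,0,0,0.003, 0,0.001,0.04,0,0,0.003]'
python3 - <<'E'
from h import *
p=r.snapshot("wrist")
c=cloud(p); g=c[(c[:,2]>105)&(c[:,2]<140)&(abs(c[:,0]-545)<70)&(abs(c[:,1]-211)<50)]
print(len(g),np.median(g,0), cv2.minAreaRect(g[:,:2].astype(np.float32)))
R,t=Rt(); m=np.array(cv2.minAreaRect(g[:,:2].astype(np.float32))[0]); print(t,R.T@(np.r_[m,98]-t), r.sense()["tcp_rot"])
# lightbox yaw from wrist/scene edges
E
```

```text
time: 2.72
tool_pos: [544.6, 212.0, 170.6]
tcp_rot: [180.0, 0.0, 174.4]
ft_force: [-0.2, 0.7, 0.1]
finger_gap: 85.4
grip_force: 0.0
3826 [539.92449864 214.9251006  130.24046913] ((545.1127319335938, 214.58811950683594), (19.848371505737305, 81.90345764160156), 83.89692687988281)
[544.93324109 211.95260925 170.96411308] [ 0.14941484  2.61417318 72.96494845] [1.79979409e+02 5.42872821e-02 1.74362341e+02]
```

```bash
python3 -m jog '[0,0.001,0.01,0,0,0, 0,0.0015,0.03,0,0,0, 0,0.0015,0.05,0,0,0, 0,0.0015,0.065,0,0,0, 0,0.0015,0.072,0,0,0, 0,0.0015,0.073,0,0,0, 0,0.0015,0.073,0,0,0]'
python3 -m jog '[0,0,0,0,0,0, 0,0,0,0,0,0, 0,0,0,0,0,0, 0,0,0,0,0,0]' -0.35 40
```

```text
time: 3.65
tool_pos: [545.3, 213.2, 98.0]
tcp_rot: [180.0, 0.1, 174.3]
ft_force: [0.4, 1.1, -1.0]
finger_gap: 85.5
grip_force: 0.0
time: 4.15
tool_pos: [544.8, 213.1, 97.4]
tcp_rot: [180.0, 0.0, 174.3]
ft_force: [0.4, -0.4, -0.1]
finger_gap: 28.0
grip_force: 0.0
```

```bash
python3 -m jog '[0,0,0,0,0,0, 0,0,0,0,0,0, 0,0,0,0,0,0, 0,0,0,0,0,0]' -1 90
```

```text
time: 4.65
tool_pos: [545.0, 213.1, 97.6]
tcp_rot: [180.0, 0.0, 174.3]
ft_force: [0.9, -0.7, 2.9]
finger_gap: 19.0
grip_force: 88.9
```

```bash
python3 -m jog '[0,0,-0.002,0,0,0, 0,0,-0.008,0,0,0, 0,0,-0.02,0,0,0, 0,0,-0.035,0.01,0,0, 0,0,-0.053,0.02,0,0, 0,0,-0.071,0.035,0,0, 0,0,-0.09,0.05,0,0, 0,0,-0.108,0.065,0,0]'
python3 -m jog '[0,0,-0.012,0.01,0,0, 0,0,-0.018,0.02,0,0, 0,0,-0.02,0.03,0,0, 0,0,-0.02,0.035,0,0]'
python3 - <<'E'
from h import *
p=r.snapshot("wrist"); save(p,"w2.png"); print(r.sense());
E
```

```text
time: 5.65
tool_pos: [545.1, 213.4, 207.5]
tcp_rot: [-176.3, 0.1, 174.3]
ft_force: [0.4, -1.2, -6.5]
finger_gap: 18.7
grip_force: 88.2
time: 6.15
tool_pos: [544.7, 214.4, 224.6]
tcp_rot: [-174.2, -0.1, 174.3]
ft_force: [-0.9, 1.0, -6.1]
finger_gap: 19.0
grip_force: 88.2
{'time': 6.2, 'joint_pos': array([ 19.71143546,   8.20115681,  85.3837273 ,  -5.19978885,
        88.97099803, -64.42970813]), 'qd': array([-0.2502362 ,  0.01733794,  0.29469283,  0.36273694, -0.22952696,
       -0.27891377]), 'joint_efforts': array([-5.61743136e-02, -6.11718678e+01, -5.34064937e+01, -6.72279038e-01,
        2.93984078e-01, -2.28612690e-02]), 'tool_pos': array([544.54781893, 214.3722292 , 224.40428999]), 'tcp_rot': array([-1.74210624e+02, -7.17397238e-02,  1.74347018e+02]), 'ft_force': array([-0.57227193,  0.67429834, -5.73227191]), 'wrist_torque': array([-0.04877186, -0.02034867,  0.01239767]), 'grip_force': 88.1307864189148, 'finger_gap': 18.597488489611294}
```

View pics/w2.png

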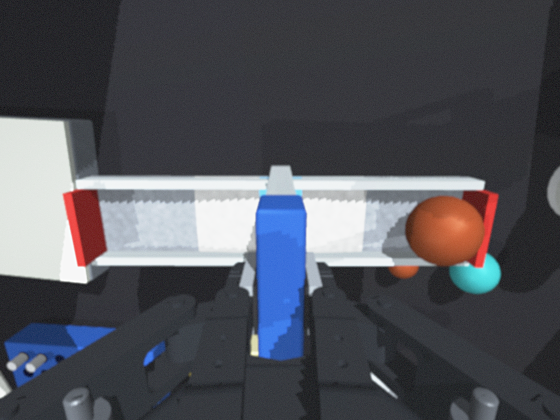

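Wrist view: the tray is held level in the grip and the ball rests on the +y red stop at (445,230). Working out the carry.

Run:
```python
from h import *
R,t=Rt(); d=R.T@(np.array([516.7,-215.2,230])-t); print(d)
s=lambda u:10*u**3-15*u**4+6*u**5
f=[s(k/24) for k in range(25)]
for c in range(3): print([np.round(d*(f[8*c+k]-f[8*c])/1000,3).tolist() for k in range(1,9)])
```

```text
[ -14.594813  -428.5980998   37.8123442]
[[-0.0, -0.0, 0.0], [-0.0, -0.002, 0.0], [-0.0, -0.007, 0.001], [-0.001, -0.015, 0.001], [-0.001, -0.028, 0.002], [-0.002, -0.044, 0.004], [-0.002, -0.065, 0.006], [-0.003, -0.09, 0.008]]
[[-0.001, -0.028, 0.002], [-0.002, -0.059, 0.005], [-0.003, -0.091, 0.008], [-0.004, -0.124, 0.011], [-0.005, -0.158, 0.014], [-0.006, -0.19, 0.017], [-0.008, -0.221, 0.019], [-0.008, -0.249, 0.022]]
[[-0.001, -0.025, 0.002], [-0.002, -0.046, 0.004], [-0.002, -0.062, 0.005], [-0.003, -0.075, 0.007], [-0.003, -0.083, 0.007], [-0.003, -0.088, 0.008], [-0.003, -0.09, 0.008], [-0.003, -0.09, 0.008]]
```

```bash
python3 -m jog '[0,-0.002,0,0,0,0, 0,-0.007,0.001,0,0,0, -0.001,-0.015,0.001,0,0,0, -0.001,-0.028,0.002,0,0,0, -0.002,-0.044,0.004,0,0,0, -0.002,-0.065,0.006,0,0,0, -0.003,-0.09,0.008,0,0,0, -0.004,-0.118,0.01,0,0,0]' | sed -n 1,3p
python3 -m jog '[-0.001,-0.031,0.003,0,0,0.003, -0.002,-0.063,0.006,0,0,0.006, -0.003,-0.096,0.009,0,0,0.01, -0.004,-0.13,0.012,0,0,0.014, -0.005,-0.162,0.015,0,0,0.018, -0.007,-0.193,0.017,0,0,0.022, -0.007,-0.221,0.02,0,0,0.026, -0.008,-0.246,0.022,0,0,0.03]' | sed -n 1,3p
python3 -m jog '[-0.001,-0.021,0.002,0,0,0.004, -0.002,-0.037,0.003,0,0,0.008, -0.002,-0.05,0.005,0,0,0.012, -0.002,-0.058,0.005,0,0,0.015, -0.002,-0.063,0.006,0,0,0.016, -0.002,-0.065,0.006,0,0,0.016, -0.002,-0.065,0.006,0,0,0.016]'
cat >> h.py <<'E'
def meas(p):
    "tray tilt from wrist image: red stops & ball in tool frame"
    R,t=Rt(); c=cloud(p); rgb=p["pixels"][p["range_z"]>0].astype(int); q=(c-t)@R
    red=(rgb[:,0]>80)&(rgb[:,1]<rgb[:,0]*.5)&(rgb[:,2]<rgb[:,0]*.5)&(q[:,2]<110)
    return c,q,rgb,red
E
python3 - <<'E'
from h import *
p=r.snapshot("wrist"); save(p,"w3.png"); c,q,rgb,red=meas(p)
# rims/floor points: tilt of tray in tool frame
w=(abs(q[:,0])<60)&(abs(q[:,1])<150)&(q[:,2]>40)&(q[:,2]<110)&(rgb.min(1)>150)
print(w.sum(), np.percentile(q[w],[1,50,99],axis=0).round(1).tolist())
for s in(-1,1):
    k=red&(s*q[:,1]>134)&(s*q[:,1]<160); print(s,k.sum(),q[k].mean(0))
k=red&(abs(q[:,1])<134)&(abs(q[:,0])<40); print("ball",k.sum(),q[k].mean(0),q[k].min(0))
s=r.snapshot("scene");save(s,"s3.png")
c=cloud(s); top=c[(abs(c[:,2]-46)<6)&(c[:,0]>380)&(c[:,0]<660)&(c[:,1]>-420)&(c[:,1]<-20)]
print(cv2.minAreaRect(top[:,:2].astype(np.float32)))
E
```

```text
time: 7.2
tool_pos: [536.9, 94.3, 227.1]
tcp_rot: [-174.3, 0.0, 174.3]
time: 8.2
tool_pos: [519.9, -152.5, 229.9]
tcp_rot: [-174.2, 0.2, 172.6]
time: 9.07
tool_pos: [514.5, -215.1, 230.3]
tcp_rot: [-174.3, 0.3, 171.7]
ft_force: [-0.1, 0.0, -5.1]
finger_gap: 18.9
grip_force: 88.3
1580 [[-33.3, -143.8, 71.1], [29.1, -107.3, 72.9], [33.3, 113.0, 90.6]]
-1 893 [   2.32736797 -141.62599701   58.64914294]
1 660 [-8.48007742e-02  1.43341768e+02  5.77995298e+01]
ball 350 [ -0.13830299 109.35527164  41.38056789] [-15.16752243  95.07063683  36.26269619]
((517.4993896484375, -216.0620574951172), (342.5401916503906, 201.524169921875), 82.07330322265625)
```

View pics/w3.png

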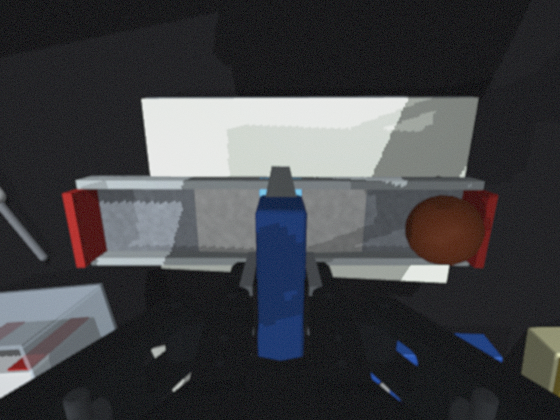

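The ball at (445,230) still sits on the +y stop, and the tray hangs over the light box. I'll write the ball/tilt tracker, level the tray slowly about the window point, and measure.

```bash
cat >> h.py <<'E'
from scipy.optimize import least_squares
def track(n=2):
    out=[]
    for i in range(n):
        T=r.sense()["time"]; p=r.snapshot("wrist"); c,q,rgb,red=meas(p)
        w=(abs(q[:,0])>26)&(abs(q[:,0])<35)&(abs(q[:,1])<135)&(abs(q[:,2]-74)<9)&~red
        a=np.polyfit(q[w,1],q[w,2],1); res=q[w,2]-np.polyval(a,q[w,1]); w2=abs(res)<3; a=np.polyfit(q[w,1][w2],q[w,2][w2],1)
        b=q[red&(abs(q[:,1])<137)&(abs(q[:,0])<27)&(q[:,2]>25)&(q[:,2]<80)]
        f=least_squares(lambda m:np.linalg.norm(b-m,axis=1)-25,[0,np.median(b[:,1]),62],loss="soft_l1",f_scale=1.5).x if len(b)>15 else [0,0,0]
        s=r.sense(); ang=s["tcp_rot"][0]; tool=np.radians(180-ang%360)  # + : +y end up
        out.append((T,f[1])); print(f"t{T:.2f} ball y{f[1]:.1f} x{f[0]:.1f} z{f[2]:.1f} n{len(b)} tooltilt{tool:.4f} rel{-a[0]:.4f} tilt{tool-a[0]:.4f} (n{w2.sum()}) ytool{s['tool_pos'][1]:.1f}")
    if n>1: print("v mm/s",round((out[-1][1]-out[0][1])/(out[-1][0]-out[0][0])))
E
python3 -c "from h import *;track(1)"
python3 -m jog '[0,-0.002,0,-0.02,0,0, 0.001,-0.004,0,-0.045,0,0, 0.001,-0.006,0,-0.07,0,0, 0.002,-0.0077,0,-0.09,0,0, 0.002,-0.0085,0,-0.1,0,0, 0.002,-0.0085,0,-0.1,0,0]' |sed -n 1,3p
python3 -c "from h import *;track(2)"
```

```text
t9.18 ball y115.9 x-0.7 z62.3 n363 tooltilt-0.0998 rel-0.0022 tilt-0.1020 (n5565) ytool-215.0
time: 9.98
tool_pos: [511.1, -223.8, 231.1]
tcp_rot: [180.0, 0.3, 171.7]
t9.97 ball y115.5 x-0.4 z62.3 n401 tooltilt0.0001 rel-0.0020 tilt-0.0019 (n5573) ytool-223.6
t10.03 ball y115.5 x-0.5 z62.3 n378 tooltilt0.0000 rel-0.0023 tilt-0.0023 (n5608) ytool-223.4
v mm/s 0
```

```bash
python3 -m jog '[0,-0.0017,0,-0.02,0,0, 0,-0.0032,0,-0.038,0,0, 0,-0.0032,0,-0.038,0,0, 0,-0.0032,0,-0.038,0,0]' |sed -n 1,3p
python3 -c "from h import *;track(2)"
```

```text
time: 10.58
tool_pos: [510.7, -226.8, 231.1]
tcp_rot: [177.8, 0.3, 171.7]
t10.57 ball y107.5 x0.7 z62.4 n352 tooltilt0.0381 rel-0.0022 tilt0.0358 (n5581) ytool-226.6
t10.62 ball y105.3 x0.7 z62.4 n378 tooltilt0.0380 rel-0.0023 tilt0.0358 (n5578) ytool-226.6
v mm/s -44
```

```bash
python3 -m jog '[0,0,0,0,0,0, 0,0,0,0,0,0, 0,-0.0017,0,-0.02,0,0]' |sed -n 1,3p
python3 -c "from h import *;track(2)"
```

```text
time: 11.05
tool_pos: [510.7, -227.9, 231.2]
tcp_rot: [176.6, 0.3, 171.8]
t11.05 ball y80.8 x3.9 z62.3 n269 tooltilt0.0599 rel-0.0028 tilt0.0571 (n5705) ytool-228.5
t11.10 ball y76.4 x4.2 z62.3 n219 tooltilt0.0589 rel-0.0009 tilt0.0580 (n5739) ytool-228.7
v mm/s -87
```

```bash
python3 -m jog '[0,-0.0022,0,-0.026,0,0, 0,-0.0022,0,-0.026,0,0]' |sed -n 1,3p
python3 -c "from h import *;track(2)"
```

```text
time: 11.4
tool_pos: [510.0, -231.1, 230.8]
tcp_rot: [175.1, 0.2, 171.7]
t11.40 ball y51.5 x4.3 z61.0 n74 tooltilt0.0843 rel-0.0016 tilt0.0827 (n5700) ytool-231.0
t11.45 ball y47.3 x5.6 z60.2 n42 tooltilt0.0842 rel-0.0016 tilt0.0826 (n5706) ytool-230.8
v mm/s -83
```

```bash
sed -i 's/rgb\[:,0\]>80/rgb[:,0]>40/' h.py; python3 -m jog '[0,0,0,0,0,0, 0,0.002,0,0.024,0,0]' |sed -n 1,3p
python3 -c "from h import *;track(2)"
```

```text
time: 11.75
tool_pos: [510.4, -228.8, 231.0]
tcp_rot: [176.6, 0.2, 171.7]
t11.75 ball y33.3 x5.8 z59.9 n584 tooltilt0.0579 rel-0.0003 tilt0.0576 (n5689) ytool-228.1
t11.80 ball y32.4 x5.6 z59.8 n577 tooltilt0.0591 rel-0.0024 tilt0.0567 (n5671) ytool-227.8
v mm/s -18
```

```bash
python3 -m jog '[0,-0.0036,0,-0.042,0,0, 0,-0.0036,0,-0.042,0,0]' |sed -n 1,3p
python3 -c "from h import *;track(2)"
```

```text
time: 12.1
tool_pos: [509.7, -232.9, 230.7]
tcp_rot: [174.1, 0.2, 171.6]
t12.10 ball y30.7 x5.7 z59.6 n564 tooltilt0.1025 rel-0.0008 tilt0.1017 (n5696) ytool-232.8
t12.15 ball y28.7 x5.9 z59.5 n508 tooltilt0.1023 rel-0.0016 tilt0.1007 (n5683) ytool-232.7
v mm/s -40
```

```bash
python3 -m jog '[0,0,0,0,0,0]' |sed -n 1,1p
python3 -c "from h import *;track(2)"
```

```text
time: 12.32
t12.32 ball y21.3 x6.1 z58.8 n386 tooltilt0.1021 rel-0.0017 tilt0.1005 (n5720) ytool-232.1
t12.38 ball y19.1 x6.4 z58.7 n328 tooltilt0.1021 rel-0.0018 tilt0.1003 (n5739) ytool-232.0
v mm/s -45
```

```bash
python3 -m jog '[0,0.0055,0,0.065,0,0, 0,0.0085,0,0.1,0,0]' |sed -n 1,1p
python3 -c "from h import *;track(2)"
```

```text
time: 12.68
t12.68 ball y-5.3 x6.2 z58.5 n203 tooltilt-0.0000 rel-0.0001 tilt-0.0001 (n5739) ytool-222.4
t12.72 ball y-8.2 x6.0 z58.3 n250 tooltilt0.0019 rel-0.0025 tilt-0.0007 (n5753) ytool-222.5
v mm/s -57
```

```bash
python3 -m jog '[0,0.0075,0,0.088,0,0]' |sed -n 1,1p
python3 -c "from h import *;track(2)"
```

```text
time: 12.9
t12.90 ball y-17.2 x6.2 z58.7 n371 tooltilt-0.0900 rel0.0024 tilt-0.0876 (n5682) ytool-215.1
t12.95 ball y-16.4 x6.3 z58.3 n341 tooltilt-0.0860 rel-0.0048 tilt-0.0908 (n5669) ytool-214.8
v mm/s 14
```

```bash
python3 -m jog '[0,-0.0076,0,-0.089,0,0]' |sed -n 1,1p
python3 -c "from h import *;track(2)"
```

```text
time: 13.12
t13.12 ball y-114.6 x1.7 z65.7 n1660 tooltilt0.0102 rel-0.0036 tilt0.0066 (n5717) ytool-224.6
t13.18 ball y-3.2 x5.9 z58.5 n181 tooltilt0.0058 rel0.0039 tilt0.0097 (n5750) ytool-225.3
v mm/s 2227
```

```bash
sed -i 's/abs(q\[:,1\])<137/abs(q[:,1])<75/' h.py; python3 -m jog '[0,-0.0024,0,-0.028,0,0]' |sed -n 1,1p
python3 -c "from h import *;track(2)"
```

```text
time: 13.35
t13.35 ball y-1.7 x5.5 z58.6 n168 tooltilt0.0333 rel-0.0018 tilt0.0315 (n5741) ytool-226.9
t13.40 ball y-2.2 x5.7 z58.5 n153 tooltilt0.0319 rel0.0001 tilt0.0321 (n5777) ytool-226.8
v mm/s -10
```

```bash
python3 -m jog '[0,0.0027,0,0.031,0,0]' |sed -n 1,1p
python3 -c "from h import *;track(2)"
```

```text
time: 13.58
t13.57 ball y-6.8 x6.6 z58.4 n220 tooltilt-0.0028 rel0.0005 tilt-0.0023 (n5751) ytool-222.9
t13.62 ball y-7.8 x6.5 z58.5 n244 tooltilt-0.0012 rel-0.0024 tilt-0.0036 (n5743) ytool-222.5
v mm/s -19
```

```bash
python3 -m jog '[0,0,0,0,0,0]' |sed -n 1,1p
python3 -c "from h import *;track(2)"
```

```text
time: 13.8
t13.80 ball y-7.3 x6.5 z58.4 n237 tooltilt0.0000 rel-0.0009 tilt-0.0008 (n5721) ytool-222.9
t13.85 ball y-7.1 x6.6 z58.3 n252 tooltilt0.0000 rel-0.0005 tilt-0.0005 (n5745) ytool-223.1
v mm/s 4
```

```bash
python3 -m jog '[0,0.0026,0,0.03,0,0, 0,0.0026,0,0.03,0,0, 0,0,0,0,0,0]' |sed -n 1,1p
python3 -c "from h import *;track(2)"
```

```text
time: 14.28
t14.28 ball y-1.4 x6.3 z58.5 n125 tooltilt0.0028 rel-0.0023 tilt0.0005 (n5769) ytool-223.8
t14.32 ball y-0.7 x6.4 z58.6 n152 tooltilt0.0013 rel0.0007 tilt0.0020 (n5760) ytool-224.2
v mm/s 13
```

Nearly centred and stopping. Hold still for over 3 s and take a picture to verify.

```bash
python3 -m jog '[0,0,0,0,0,0, 0,0,0,0,0,0, 0,0,0,0,0,0, 0,0,0,0,0,0]' |sed -n 1,1p
python3 -c "from h import *;track(1)"
python3 -m jog '[0,0,0,0,0,0, 0,0,0,0,0,0, 0,0,0,0,0,0, 0,0,0,0,0,0, 0,0,0,0,0,0, 0,0,0,0,0,0, 0,0,0,0,0,0, 0,0,0,0,0,0]' |sed -n 1,1p
python3 -m jog '[0,0,0,0,0,0, 0,0,0,0,0,0, 0,0,0,0,0,0, 0,0,0,0,0,0, 0,0,0,0,0,0, 0,0,0,0,0,0, 0,0,0,0,0,0, 0,0,0,0,0,0]' |sed -n 1,1p
python3 -m jog '[0,0,0,0,0,0, 0,0,0,0,0,0, 0,0,0,0,0,0, 0,0,0,0,0,0, 0,0,0,0,0,0, 0,0,0,0,0,0, 0,0,0,0,0,0, 0,0,0,0,0,0]'
python3 - <<'E'
from h import *
track(1)
a=r.snapshot("side"); b=r.snapshot("scene"); w=r.snapshot("wrist")
cv2.imwrite("pics/h1.png",np.hstack([a["pixels"][180:420,150:450],w["pixels"][120:360,110:510]])[:,:,::-1])
R,t=Rt()
for n,p in(("side",a),("scene",b),("wrist",w)):
    c=cloud(p); rgb=p["pixels"][p["range_z"]>0].astype(int)
    near=(abs(c[:,0]-510)<150)&(abs(c[:,1]+220)<230)
    k=near&(c[:,2]<55)&(c[:,2]>38)&(rgb.min(1)>60); top=c[k]
    print(n,"lb",len(top),cv2.minAreaRect(top[:,:2].astype(np.float32)))
    g=c[near&(c[:,2]>t[2]+10)&(c[:,2]<t[2]+40)&(rgb[:,2]>rgb[:,0]*1.5+20)]
    if len(g)>20: print("bar",len(g),cv2.minAreaRect(g[:,:2].astype(np.float32)),np.percentile(g[:,2],98))
    red=near&(rgb[:,0]>60)&(rgb[:,1]<rgb[:,0]*.45)&(rgb[:,2]<rgb[:,0]*.45)&(c[:,2]>125)&(c[:,2]<190)
    for s in(-1,1):
        m=red&(s*(c[:,1]+224)>125)&(s*(c[:,1]+224)<165)
        if m.sum(): print("red",s,m.sum(),c[m].mean(0))
print(t,r.sense()["tcp_rot"])
E
```

```text
time: 14.88
t14.88 ball y-0.5 x6.6 z58.5 n139 tooltilt0.0001 rel-0.0009 tilt-0.0008 (n5777) ytool-223.4
time: 15.92
time: 16.92
time: 17.92
tool_pos: [511.2, -223.5, 232.5]
tcp_rot: [180.0, 0.3, 171.7]
ft_force: [0.6, 0.9, -5.4]
finger_gap: 18.7
grip_force: 88.9
t17.93 ball y-0.5 x6.6 z58.6 n145 tooltilt0.0001 rel-0.0009 tilt-0.0008 (n5770) ytool-223.5
side lb 7001 ((516.0590209960938, -215.82125854492188), (342.0317687988281, 199.61618041992188), 81.55387878417969)
bar 243 ((511.0184326171875, -226.14370727539062), (22.281734466552734, 83.15040588378906), 81.14087677001953) 267.18863045641916
red -1 264 [ 490.6296112  -368.17105858  163.11056464]
red 1 209 [532.86843274 -85.31729115 164.16409704]
scene lb 7861 ((517.9690551757812, -215.15586853027344), (339.7394714355469, 201.6541290283203), 82.0076904296875)
bar 311 ((512.3745727539062, -224.4353485107422), (21.422243118286133, 81.86478424072266), 80.50703430175781) 269.5783379726271
red -1 210 [ 490.61974693 -365.10767483  166.96350372]
red 1 141 [532.68913087 -82.03409313 165.5806319 ]
wrist lb 25731 ((516.7578125, -212.76124572753906), (337.49725341796875, 197.52328491210938), 81.34636688232422)
bar 7562 ((504.66656494140625, -221.57928466796875), (19.893861770629883, 69.00421142578125), 81.63645935058594) 266.31942055433706
red -1 2276 [ 489.78573129 -361.79537178  166.40341833]
red 1 2300 [531.64479127 -83.22695314 165.64784735]
[ 511.24571307 -223.47397883  232.4956127 ] [179.99386719   0.26494302 171.71748562]
```

View pics/h1.png

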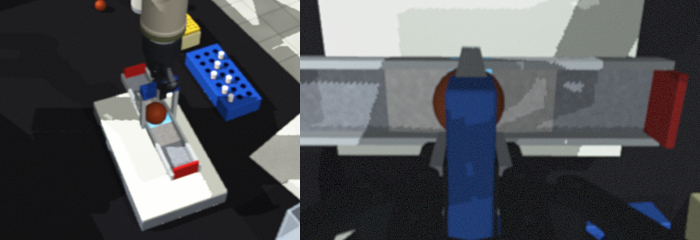

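The picture shows the tray held above the light box with the ball directly under the blue bar at (468,100 in the right half), on the window. It has been at rest there for over 3 s. Now I'll centre the tray and lower it slowly.

```bash
python3 -m jog '[0,0.0003,0.001,0,0,0, -0.0005,0.0015,0.003,0,-0.001,0, -0.0013,0.003,0.007,0,-0.002,0, -0.0022,0.005,0.012,0,-0.003,0, -0.003,0.007,0.018,0,-0.004,0, -0.0038,0.0085,0.025,0,-0.0046,0, -0.0042,0.0097,0.032,0,-0.0046,0, -0.0043,0.01,0.038,0,-0.0046,0]' |sed -n 1,3p
python3 -c "from h import *;track(1)"
python3 -m jog '[0,0,0.007,0,0,0, 0,0,0.014,0,0,0, 0,0,0.021,0,0,0, 0,0,0.028,0,0,0, 0,0,0.034,0,0,0, 0,0,0.038,0,0,0, 0,0,0.04,0,0,0, 0,0,0.04,0,0,0]'
python3 - <<'E'
from h import *
track(1)
R,t=Rt(); print(t,r.sense()["tcp_rot"])
for n in("side","scene"):
    p=r.snapshot(n)
    c=cloud(p); rgb=p["pixels"][p["range_z"]>0].astype(int)
    near=(abs(c[:,0]-515)<150)&(abs(c[:,1]+215)<230)
    top=c[near&(c[:,2]<52)&(c[:,2]>40)&(rgb.min(1)>60)]
    print(n,"lb",len(top),cv2.minAreaRect(top[:,:2].astype(np.float32)))
    red=near&(rgb[:,0]>60)&(rgb[:,1]<rgb[:,0]*.45)&(rgb[:,2]<rgb[:,0]*.45)&(c[:,2]>t[2]-97+20)&(c[:,2]<t[2]-97+50)
    C=[]
    for s in(-1,1):
        m=red&(s*(c[:,1]+215)>125)&(s*(c[:,1]+215)<165); C.append(c[m].mean(0))
    print(np.mean(C,0),np.degrees(np.arctan2(C[1][1]-C[0][1],C[1][0]-C[0][0])))
E
```

```text
time: 19.12
tool_pos: [517.0, -214.1, 193.8]
tcp_rot: [180.0, 0.5, 171.7]
t19.12 ball y-0.6 x6.0 z57.7 n145 tooltilt0.0007 rel-0.0014 tilt-0.0008 (n5731) ytool-213.9
time: 20.18
tool_pos: [517.5, -214.2, 154.5]
tcp_rot: [180.0, 0.5, 171.7]
ft_force: [-0.5, -0.4, -5.7]
finger_gap: 18.2
grip_force: 88.9
t20.18 ball y-0.4 x6.4 z58.7 n258 tooltilt0.0000 rel-0.0011 tilt-0.0011 (n5765) ytool-214.3
[ 517.57851049 -214.30419167  154.6694052 ] [179.99876708   0.54100965 171.71764101]
side lb 6182 ((516.8341674804688, -214.9693145751953), (341.4199523925781, 199.99432373046875), 81.78829193115234)
[ 518.11830436 -217.5377078    90.68178576] 81.48894623651556
scene lb 5712 ((516.9060668945312, -215.62557983398438), (340.64166259765625, 203.51377868652344), 81.3148422241211)
[ 519.94938331 -215.01469672   92.49164063] 81.39775601066809
```

```bash
python3 -m jog '[0.0001,0,0.001,0,0.002,0, 0.0002,0.0001,0.003,0,0.004,0, 0.0004,0.0002,0.005,0,0.006,0, 0.0005,0.0003,0.007,0,0.008,0, 0.0006,0.0003,0.0085,0,0.0092,0, 0.0006,0.0003,0.0095,0,0.0092,0, 0.0006,0.0003,0.0098,0,0.0092,0, 0.0006,0.0003,0.01,0,0.0092,0]'
python3 -c "from h import *;track(1)"
python3 -m jog '[0,0,0.0003,0,0,0, 0,0,0.0006,0,0,0, 0,0,0.0009,0,0,0, 0,0,0.0012,0,0,0, 0,0,0.0015,0,0,0, 0,0,0.0015,0,0,0]'
python3 -c "from h import *;track(1)"
```

```text
time: 21.32
tool_pos: [517.1, -213.9, 144.5]
tcp_rot: [180.0, 0.0, 171.7]
ft_force: [-0.2, -0.5, -5.7]
finger_gap: 18.9
grip_force: 89.0
t21.32 ball y-0.4 x6.3 z58.5 n258 tooltilt0.0001 rel-0.0010 tilt-0.0009 (n5783) ytool-213.9
time: 22.12
tool_pos: [517.0, -213.8, 143.0]
tcp_rot: [180.0, -0.0, 171.7]
ft_force: [0.5, 0.6, -6.0]
finger_gap: 18.3
grip_force: 88.9
t22.12 ball y-0.3 x6.4 z58.6 n235 tooltilt0.0001 rel-0.0012 tilt-0.0010 (n5758) ytool-213.9
```

No contact yet; keep going in small steps.

```bash
python3 -m jog '[0,0,0.0003,0,0,0, 0,0,0.0006,0,0,0, 0,0,0.0009,0,0,0, 0,0,0.001,0,0,0]'; python3 -m jog '[0,0,0.0002,0,0,0, 0,0,0.0004,0,0,0, 0,0,0.0004,0,0,0]'
python3 -c "from h import *;track(1)"
```

```text
time: 22.68
tool_pos: [517.2, -213.9, 142.6]
tcp_rot: [-180.0, 0.0, 171.7]
ft_force: [-1.8, 1.7, 1.7]
finger_gap: 18.9
grip_force: 89.7
time: 23.05
tool_pos: [517.3, -214.0, 142.6]
tcp_rot: [-180.0, 0.0, 171.7]
ft_force: [-4.5, 2.0, 5.9]
finger_gap: 18.7
grip_force: 90.5
t23.05 ball y-0.3 x6.5 z58.5 n240 tooltilt-0.0002 rel-0.0003 tilt-0.0005 (n5794) ytool-214.0
```

```bash
python3 -m jog '[0,0,0,0,0,0, 0,0,0,0,0,0, 0,0,0,0,0,0]' -1 20; python3 -m jog '[0,0,0,0,0,0, 0,0,0,0,0,0, 0,0,0,0,0,0]' -0.3
python3 - <<'E'
from h import *
track(1)
for n in("side","scene"):
    p=r.snapshot(n)
    c=cloud(p); rgb=p["pixels"][p["range_z"]>0].astype(int)
    near=(abs(c[:,0]-515)<150)&(abs(c[:,1]+215)<230)
    top=c[near&(c[:,2]<52)&(c[:,2]>40)&(rgb.min(1)>60)]
    print(n,"lb",len(top),cv2.minAreaRect(top[:,:2].astype(np.float32)))
    red=near&(rgb[:,0]>60)&(rgb[:,1]<rgb[:,0]*.45)&(rgb[:,2]<rgb[:,0]*.45)&(c[:,2]>78)&(c[:,2]<92)
    C=[]
    for s in(-1,1):
        m=red&(s*(c[:,1]+215)>125)&(s*(c[:,1]+215)<165); C.append(c[m].mean(0))
    print(np.mean(C,0),np.degrees(np.arctan2(C[1][1]-C[0][1],C[1][0]-C[0][0])))
E
```

```text
time: 23.48
tool_pos: [517.3, -214.0, 142.6]
tcp_rot: [-180.0, 0.0, 171.7]
ft_force: [-4.0, 2.0, 5.7]
finger_gap: 18.4
grip_force: 90.5
time: 23.85
tool_pos: [517.2, -214.0, 141.6]
tcp_rot: [-180.0, 0.0, 171.7]
ft_force: [1.0, -0.4, -0.2]
finger_gap: 29.7
grip_force: 0.0
t23.85 ball y-0.4 x5.9 z57.6 n241 tooltilt0.0000 rel-0.0004 tilt-0.0004 (n5548) ytool-213.9
side lb 6125 ((516.4227294921875, -214.95584106445312), (341.84228515625, 199.99716186523438), 81.30342102050781)
[ 516.60575654 -216.25052123   83.53545974] 81.31430781268811
scene lb 5650 ((516.0938110351562, -215.53073120117188), (340.83087158203125, 204.02713012695312), 81.53634643554688)
[ 518.76652256 -215.11328278   85.01154789] 81.6731955052827
```

Centred within about 2 mm and aligned. Open fully and retreat straight up.

```bash
python3 -m jog '[0,0,0,0,0,0, 0,0,0,0,0,0, 0,0,0,0,0,0, 0,0,0,0,0,0]' 0.6|sed -n 1,6p; python3 -m jog '[0,0,-0.005,0,0,0, 0,0,-0.015,0,0,0, 0,0,-0.03,0,0,0, 0,0,-0.05,0,0,0, 0,0,-0.07,0,0,0, 0,0,-0.09,0,0,0, 0,0,-0.1,0,0,0, 0,0,-0.1,0,0,0]'
python3 - <<'E'
from h import *
p=r.snapshot("side");w=r.snapshot("wrist")
cv2.imwrite("pics/f.png",np.hstack([p["pixels"][180:420,150:450],w["pixels"][120:360,110:510]])[:,:,::-1])
for o in r.outline_of(p,"ball"): print(o["score"],o["bbox"],np.median(cloud(p,o["region"]),0))
E
```

```text
time: 24.5
tool_pos: [517.0, -213.9, 141.6]
tcp_rot: [180.0, -0.0, 171.7]
ft_force: [-0.1, -0.7, -0.8]
finger_gap: 68.3
grip_force: 0.0
time: 25.5
tool_pos: [517.5, -214.1, 242.7]
tcp_rot: [-180.0, 0.1, 171.7]
ft_force: [0.2, -0.4, -0.3]
finger_gap: 68.4
grip_force: 0.0
0.68 [231.2, 160.6, 251.0, 179.5] [649.86378231 394.78898965  34.93833388]
0.62 [291.8, 304.9, 317.3, 326.5] [ 504.65752062 -223.70900393   99.04312951]
0.42 [269.9, 266.3, 344.7, 381.8] [ 512.89262639 -229.92106922   62.27169347]
```

View pics/f.png

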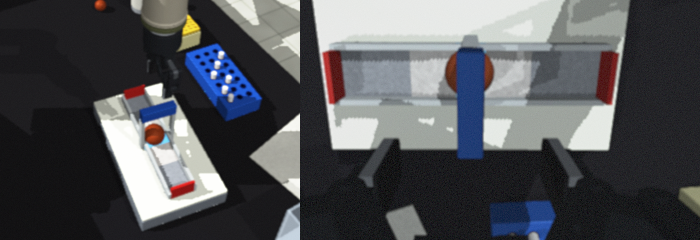

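The tray stands centred and aligned on the light box. The ball rests over the window under the bar, at (154,133) on the left and (470,73) on the right, and the gripper is clear.

```bash
python3 -c "
from bench import r
print(r.hand_in())"
```

```text
the job is handed in; nothing more can be done
None
```

The job is handed in at about 26 s of the 58 s: the ball was held still over the window for more than 3 s above the light box (it briefly overshot the far edge by 1–2 mm before I tilted it back), and the tray now stands lined up and centred to about 2 mm with the ball at rest over the window, the gripper clear and the other things untouched.

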